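# Load a well plate into the flatbed plate imager and start the scan

## Task

Slide the 24-well plate that lies on the imager's front deck over the low sill and into the locating recess, so that it drops down flat on the reading glass; keep the plate level, do not tip it. Then swing the light hood fully shut over it and press the scan key all the way down once the hood is shut. Leave the things around and on the imager where they are.

Things in the scene. Friction and masses are not known exactly. Their poses are not given: they have to be found in the camera images.
- plate_center (a point): Centre (half-way up, 10 mm above the underside) of the plate to load: off-white, rigid, 24 wells, 127.8 mm along its y, 85.5 mm along its x, 20 mm high, plain upright sides, 90 to 180 g; too wide to grip. It starts on the dark front deck on the robot's side of the sill, up to 30 mm left or 10 mm right of the recess's centre line, turned up to 0.15 rad. x: short side, roughly the way to slide; z up.
- recess (a point): Centre of the recess's floor (reading glass, 1.5 mm below the deck). Axes are the imager's: x from the front deck over the sill into the recess (away from the robot), y to its left, z up. The recess is 89.4 mm (x) by 131.8 mm (y): 2 mm of play all round the plate. Its side walls and rear stop are 8 mm above the deck and 7.5 mm thick. A plate lying home has its centre 10 mm above this point.
- sill (a point): Middle of the flat top of the bare-metal front sill, 46.7 mm in front of the recess's centre; axes as the recess's. The top is 4 mm wide (x), 3 mm above the deck; a bevel 6 mm long leads up to it from the deck; behind it is a drop of 4.5 mm to the glass. In front of the sill the side walls flare outwards by 20 degrees, for 24 mm (9 mm wider on each side at their front).
- deck (a point): A point on the imager's flat dark front deck, 150 mm in front of the recess's centre, on its centre line; axes as the recess's. The deck is 65 mm above the bench, reaches 85 mm to the front of this point, 95 mm back to the sill, and 149 mm to each side. The imager is a fixed flatbed instrument with a white housing, 365 mm deep and 300 mm wide.
- hood (a joint): Opening angle of the light hood (rad): 0 = fully shut, 1.9 = its stop. It starts open between 1.5 and 1.85 (1.57 = upright), standing on the right (-y) side of the recess, and is shut by swinging it over to the left and down. Stiff hinge: it stays at any angle, and takes 1 to 5 N at the free edge to move.
- hood_hinge (a point): Middle of the hood's hinge line, at deck height, 100 mm to the right (-y) of the recess's centre; the line runs along this point's x (the imager's x). The hood, when shut, reaches from here 198 mm towards +y.
- hood_edge (a point): Middle of the hood's outer top edge on the free side, farthest from the hinge; it moves with the hood, a light-grey shallow box, 158 mm along the hinge, 198 mm from hinge to free edge, 36 mm deep, open underneath. Shut, its flat outer face is 36 mm above the deck and this point 198 mm to the +y side of the hinge line; open, that face looks away from the recess (to -y).
- scan_key_top (a point): Centre of the top of the round grey scan key, 26 mm across, in a black surround on the imager's left (+y) side strip beside the recess. It presses straight down.
- scan_key (a joint): How far the key is pressed (m): 0 = up, 0.006 = fully down; sprung, about 5 N at full travel.
- timer: White bench timer 45 x 70 x 14 mm lying on the imager's rear strip, behind the hood. To be left alone. Origin under its centre.
- pen: Marker pen 140 mm long lying on the bench to the right, near the imager's front. To be left alone. Origin under its middle.
- spare_plates: Stack of three more plates with a clear lid, 68 mm high, on the bench to the right. To be left alone. Origin under its centre.
- plate_cover: Clear plate lid 130 x 88 x 8 mm lying on the bench to the left. To be left alone. Origin under its centre.
- tube_rack: Blue rack of capped tubes, 199 x 124 mm, 115 mm high with tubes, on the bench to the left. To be left alone. Origin under its centre.

How it is judged:
By the outcome, as a careful person would: the job done as asked, in the order asked, and still so for the second after the job is handed in, with the robot touching nothing.
It also fails if it takes over 72 s, if anything falls off the work surface, if the arm or the gripper's body presses on something with over 40 N, if the wrist force passes 120 N, or if a joint passes its speed limit or range.

## Robot

A 6-joint arm with a two-finger parallel gripper is mounted at the origin on the work surface. World frame = base frame: x ahead of the robot, y to its left, z up, the work surface at z = 0. Lengths are in mm, angles in rad, forces in N, time in s.
With the tool pointing down it reaches from about 275 to 750 mm from the base axis. Payload 10.2 kg.
Tool frame: the origin (TCP) lies midway between the tips of the shut fingers; the grasp point (between the pads) lies 19 mm behind it (ctrl.grip_depth is the distance from the TCP to the grasp point, in mm); y points along the fingers, x is the direction in which the jaws open and shut, and the axes are right-handed (so a half turn about y gives the same grasp; the last joint's range is limited). The gripper opens to 85 mm and grips with 20 to 120 N. Pads are 22 mm wide; open, the fingers measure 114 mm over their backs; the gripper's body (76 mm by 85 mm) begins 54 mm behind the grasp point. The pads swing forward as they close: fully open they stand 13 mm farther back than shut.
Start: joints at [0.882, 0.313, 1.498, -0, 1.331, -0.223], TCP at [235.81, 469.068, 231.294] pointing down, gripper open.
Joint ranges: [-2.94, 2.94], [-0.97, 2.17], [0.19, 2.56], [-1.23, 4.37], [0.02, 3.11], [-2.88, 2.88]. Speed limits (rad/s): [2.39, 2.39, 3.01, 3.14, 3.14, 3.14].

## Interface

Orientations are given as a unit quaternion [w, x, y, z].
In Python, from rig import ctrl gives the robot as it stands. The module is installed in compiled form; this text tells all that it offers.
- The arm moves only by the tool drive_tool, never from a script. Its arguments are lists of equal length, an entry for each row: "gripper": the closure, from 0 (fully open) to 1 (shut); "offset": the shift along the tool's x, y, z in m, a list of three; "turn": the turn about the tool's y in degrees. In form: {"gripper": [gripper, ...], "offset": [[tx, ty, tz], ...], "turn": [turn, ...]}. A call has 1 to 20 rows; each row shifts and turns the commanded pose from where the row before left it, along the tool's axes as they then stand; what a row does not reach is not made up. A row lasts 1/12 s, in which the tool goes at most 41.7 mm and 7.16 degrees, less where a joint would pass 70% of its speed; a pose out of reach is approached as far as the arm can. A call is refused whole if a number of a shift passes 0.0417 or a number of a turn 7.16, either way. A call with a gripper value outside its range is refused whole. The fingers move at their own pace and stop on an object; "force" is the grip in N (left out, the last holds). Time passes only in rows, so rows that do not move let the fingers close. It gives the time, the measured TCP pose, the force and the opening at its end, in the units of the state.
- ctrl.sense(): the state, without advancing time (a new reading comes with each control period).
- ctrl.capture(name): name is "side" or "top" or "wrist"; returns (picture, depth): 420x560x3 uint8, red, green, blue; 420x560 float32, mm along the optical axis (not along the pixel's ray), 0 where there is no reading.
- ctrl.camera_params(name): a dict with "fovy" (degrees; the focal length in pixels is half the picture's height over the tangent of half this angle, whatever the lens; pixels are square), "cx", "cy" (the principal point, pixels), "distortion" ([k1, k2, p1, p2, k3] as OpenCV has them; the pictures are not rectified), "view" (4x4, takes a point from world to camera coordinates); the wrist camera has in their place "tool_from_camera" (4x4, takes a point from camera to tool coordinates, whose origin is the TCP and whose axes are the tool frame's). Camera axes: x right, y down, z forward; pixel columns grow to the right and rows downward; lengths in mm; the calibration is good to about 2 mm. A picture is of the moment at which its call begins: read the wrist's pose just before it. camera_params takes no time and is no camera call.
- ctrl.finish_job(): hands the job in, once; it reports no verdict.
Trained networks look in the newest picture that a camera, given by its name, has taken for a name from the list of things; names that differ only in an ending like _2 or _b are one class to them, and where a whole thing is asked for, a point or a joint stands for the part that bears it (a point fixed in the world has none). Each returns a list of dicts, best first, with "score" (0 to 1); they miss things now and then, are a little off and sometimes report something else, mostly with a low value. They report only what shows in the picture. A call takes as long as a camera call.
- ctrl.boxes_of(camera, query): "centre" ([x, y, z] in mm, in the coordinates of the camera as it stood for that picture, good to about 4 mm: the middle of the surface that is visible of it).
- ctrl.regions_of(camera, query): "mask" (420x560 bool, what is visible of it).
- ctrl.pinpoint(camera, query): "centre" ([x, y, z] in mm, in the coordinates of the camera as it stood for that picture, good to about 4 mm: a listed point, or the origin of a listed thing).
The state is a dict: "time_s": time; "joints": joint angles; "dq": joint speeds; "tau": joint torques, N m; "eef_pos": TCP position; "ee_rot": TCP orientation; "force": force on the tool from outside, world axes, zero at the start; "wrist_torque": the same for the moment, N m; "grip_width": opening from 0.0 (shut) to 1.0 (fully open).
Only numpy, scipy, OpenCV 4.12 (cv2) and the standard library are available. Lean on these libraries where they do the work, as an engineer would, in place of code of your own. Each camera call takes 0.05 s, during which the arm holds its last target.

## Working session

There is one attempt and no reset: what is moved stays moved. The work goes in short steps, Python scripts to look and compute and a tool call to move; the robot and the scene stay as the last step left them, time stands still between calls to the robot, and variables do not carry over. Pictures are saved under pics/ and viewed, and the job is handed in when it is done.

Besides the shell and the picture viewer there is one more tool, called after ">>>" as name(argument=value, ...), one argument or row to a line, values as JSON. drive_tool: Moves the arm, as the interface text tells. Its arguments: {"type":"object","properties":{"gripper":{"type":"array","items":{"type":"number"}},"offset":{"type":"array","items":{"type":"array","items":{"type":"number"}}},"turn":{"type":"array","items":{"type":"number"}},"force":{"type":"number"}},"required":["gripper","offset","turn"]}

```bash
mkdir -p pics
cat > h.py <<'E'
import numpy as np, cv2
from rig import ctrl
from scipy.spatial.transform import Rotation as R
def cam2world(name,s=None):
    p=ctrl.camera_params(name)
    if name!='wrist': return np.linalg.inv(np.array(p['view']))
    s=s or ctrl.sense()
    T=np.eye(4);q=s['ee_rot'];T[:3,:3]=R.from_quat([q[1],q[2],q[3],q[0]]).as_matrix();T[:3,3]=s['eef_pos']
    return T@np.array(p['tool_from_camera'])
def tw(M,c): return (M@np.r_[c,1])[:3]
def save(name,fn):
    im,d=ctrl.capture(name);cv2.imwrite('pics/'+fn,im[:,:,::-1]);return im,d
def unproj(name,px,d,M):
    p=ctrl.camera_params(name);f=210/np.tan(np.radians(p['fovy'])/2)
    K=np.array([[f,0,p['cx']],[0,f,p['cy']],[0,0,1]])
    px=np.asarray(px,float).reshape(-1,1,2);u=cv2.undistortPoints(px,K,np.array(p['distortion']))[:,0]
    z=np.array([d[int(round(b)),int(round(a))] for a,b in px[:,0]])
    P=np.c_[u*z[:,None],z,np.ones(len(z))]
    return (P@M.T)[:,:3]
E
python3 - <<'E'
from h import *
s=ctrl.sense();print({k:np.round(v,3) for k,v in s.items()})
for n in ['top','side','wrist']:
    M=cam2world(n,s) ;save(n,n+'0.png');print(n,ctrl.camera_params(n)['fovy'],np.round(M,2).tolist())
    if n=='wrist':continue
    for q in ['plate_center','recess','sill','deck','hood_hinge','hood_edge','scan_key_top','timer','pen','spare_plates','plate_cover','tube_rack']:
        r=ctrl.pinpoint(n,q)
        print(q,[(np.round(tw(M,x['centre']),1).tolist(),round(x['score'],2)) for x in r[:2]])
print(ctrl.sense()['time_s'])
E
```

```text
{'time_s': np.float64(0.0), 'joints': array([ 0.882,  0.313,  1.498, -0.   ,  1.331, -0.223]), 'dq': array([-0.001, -0.   ,  0.002,  0.001,  0.   ,  0.001]), 'tau': array([ 0.0000e+00, -4.1226e+01, -2.5974e+01, -0.0000e+00,  4.0000e-03,
       -0.0000e+00]), 'eef_pos': array([235.619, 468.843, 230.719]), 'ee_rot': array([-0.602,  0.602,  0.371, -0.372]), 'force': array([0.387, 0.122, 0.271]), 'wrist_torque': array([ 0.006,  0.019, -0.023]), 'grip_width': np.float64(1.006)}
top 46.940751956440096 [[0.01, -0.98, 0.2, 258.78], [-1.0, -0.02, -0.02, 25.69], [0.02, -0.2, -0.98, 1522.89], [0.0, 0.0, 0.0, 1.0]]
plate_center [([454.4, 28.1, 70.3], 0.6)]
recess [([623.1, 24.4, 62.9], 0.79), ([516.6, -473.1, 1.0], 0.61)]
sill [([571.6, 22.5, 67.6], 0.79)]
deck [([468.0, 14.5, 65.9], 0.88)]
hood_hinge [([622.4, -72.5, 64.8], 0.67)]
hood_edge [([632.3, -164.3, 246.2], 0.63)]
scan_key_top [([605.4, 147.9, 87.1], 0.58), ([315.5, 397.9, -0.5], 0.35)]
timer [([713.3, 89.5, 67.6], 0.74), ([578.5, 480.6, -2.4], 0.31)]
pen [([389.1, -388.9, 4.7], 0.43)]
spare_plates [([514.5, -473.1, -0.6], 0.64)]
plate
[... 279 characters left out ...]
 66.2], 0.85), ([710.9, 92.3, 62.3], 0.27)]
sill [([571.7, 22.0, 67.1], 0.85)]
deck [([470.0, 8.7, 64.7], 0.58), ([515.9, -472.0, 0.7], 0.44)]
hood_hinge [([624.6, -78.0, 65.2], 0.77)]
hood_edge [([633.9, -165.3, 244.4], 0.58), ([389.5, -390.2, -2.3], 0.23)]
scan_key_top [([459.7, 18.6, 74.1], 0.73), ([610.4, 155.0, 90.8], 0.37)]
timer [([710.1, 91.0, 62.2], 0.82)]
pen [([393.0, -390.0, -1.0], 0.82)]
spare_plates [([512.2, -471.5, 1.1], 0.63), ([315.4, 398.5, -4.8], 0.47)]
plate_cover [([317.8, 398.7, -3.8], 0.93)]
tube_rack [([577.9, 482.2, -1.9], 0.94)]
wrist 60.103472219925806 [[0.45, 0.84, 0.29, 160.14], [0.89, -0.42, -0.15, 506.57], [0.0, 0.33, -0.94, 374.02], [0.0, 0.0, 0.0, 1.0]]
1.35
```

View pics/top0.png

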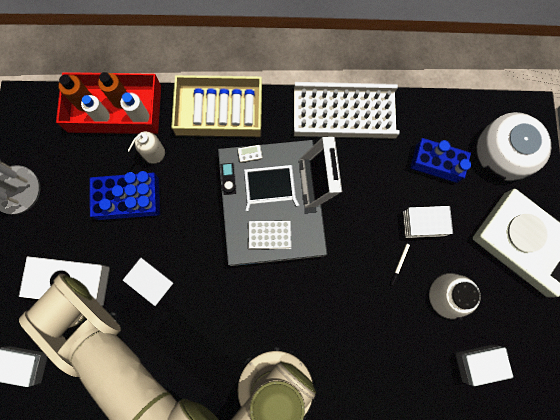

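View pics/side0.png

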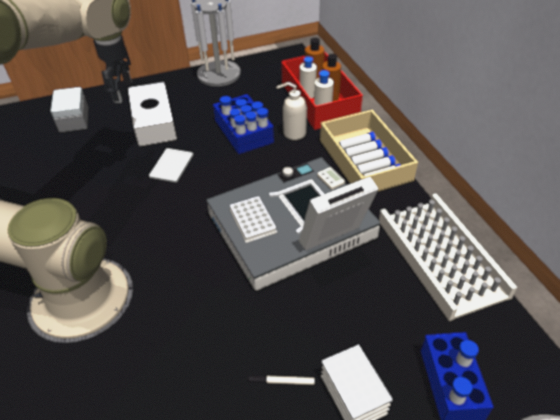

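View pics/wrist0.png

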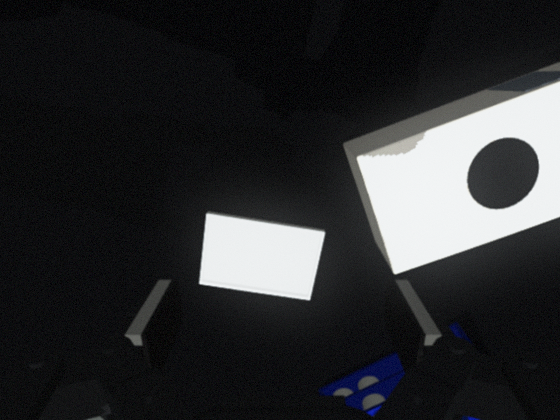

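Run:
```python
from h import *
s=ctrl.sense();q=s['ee_rot'];print(np.round(R.from_quat([q[1],q[2],q[3],q[0]]).as_matrix(),3))
print(np.round(ctrl.camera_params('wrist')['tool_from_camera'],3))
```

```text
[[ 0.449 -0.    -0.893]
 [ 0.893 -0.     0.449]
 [-0.    -1.     0.   ]]
[[ 1.00000e+00  1.00000e-03  2.00000e-03 -3.86000e-01]
 [-1.00000e-03 -3.27000e-01  9.45000e-01 -1.43274e+02]
 [ 1.00000e-03 -9.45000e-01 -3.27000e-01  8.44250e+01]
 [ 0.00000e+00  0.00000e+00  0.00000e+00  1.00000e+00]]
```

>>> drive_tool(
  gripper=[0,0,0,0,0,0,0,0,0,0,0,0,0,0,0,0,0,0,0,0],
  offset=[
    [0,-0.012,0],
    [0,-0.012,0],
    [0,-0.012,0],
    [0,-0.012,0],
    [0,-0.012,0],
    [-0.033,0,-0.015],
    [-0.033,0,-0.015],
    [-0.033,0,-0.015],
    [-0.033,0,-0.015],
    [-0.033,0,-0.015],
    [-0.033,0,-0.015],
    [-0.033,0,-0.015],
    [-0.033,0,-0.015],
    [-0.033,0,-0.015],
    [-0.033,0,-0.015],
    [-0.033,0,-0.015],
    [-0.033,0,-0.015],
    [-0.033,0,-0.015],
    [-0.033,0,-0.015],
    [0,0,0],
  ],
  turn=[-6.2,-6.2,-6.2,-6.2,-6.2,0,0,0,0,0,0,0,0,0,0,0,0,0,0,0],
)

```text
time_s: 3.02
eef_pos: [481.9, 19.6, 290.6]
ee_rot: [0.482, -0.482, -0.517, 0.518]
force: [0.8, 0.6, -0.6]
grip_width: 1.001
```

Run:
```python
from h import *
s=ctrl.sense();M=cam2world('wrist',s)
im,d=save('wrist','wrist1.png');np.savez('w1.npz',im=im,d=d,M=M)
for q in ['plate_center','recess','sill','deck','hood_hinge','hood_edge','scan_key_top','timer']:
    r=ctrl.pinpoint('wrist',q)
    print(q,[(np.round(tw(M,x['centre']),1).tolist(),round(x['score'],2)) for x in r[:2]])
print(s['time_s'],s['eef_pos'],s['ee_rot'])
```

```text
plate_center [([458.0, 24.7, 72.9], 0.69)]
recess [([618.8, 33.2, 63.6], 0.72)]
sill [([572.8, 18.7, 69.5], 0.87)]
deck []
hood_hinge [([625.0, -72.5, 66.4], 0.68)]
hood_edge []
scan_key_top [([618.4, 30.8, 65.0], 0.64), ([608.2, 155.5, 91.3], 0.61)]
timer [([712.2, 87.7, 62.9], 0.59)]
3.0167 [481.87288184  19.55451851 290.61636534] [ 0.48187881 -0.48227899 -0.51691238  0.51768849]
```

View pics/wrist1.png

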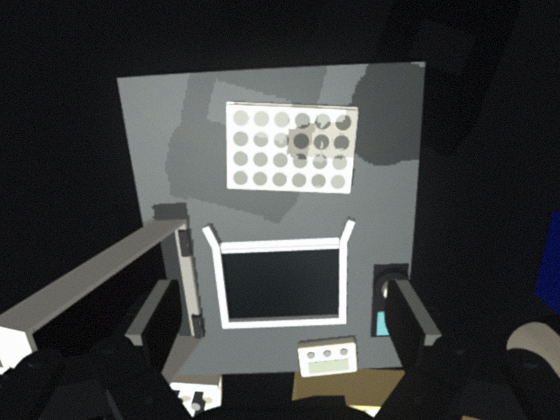

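Run:
```python
from h import *
f=np.load('w1.npz');im,d,M=f['im'],f['d'],f['M']
v,u=np.mgrid[0:420,0:560]
P=unproj('wrist',np.c_[u.ravel(),v.ravel()],d,M).reshape(420,560,3);np.save('P1.npy',P)
g=(P[...,2]>80)&(P[...,2]<90)&(abs(P[...,0]-458)<75)&(abs(P[...,1]-24)<95)&(d>0)
pts=P[g];print(len(pts),pts[:,2].mean())
r=cv2.minAreaRect(pts[:,:2].astype(np.float32));print('plate',r)
# pixel corners
def px(l,name):
    Q=unproj('wrist',l,d,M);print(name,np.round(Q,1).tolist())
px([(229,103),(356,108),(352,191),(228,187)],'plate')
px([(223,245),(339,241),(344,318),(224,323)],'frame')
px([(141,220),(300,220),(150,100),(400,100),(400,240)],'deck z')
px([(393,277),(391,284),(386,292),(383,315)],'key')
# imager direction: wide deck edges at left/right: find deck mask
for n,z0,z1 in (('deck',62,68),('wall',70,76)):
    g=(P[...,2]>z0)&(P[...,2]<z1)&(d>0)
    cv2.imwrite(f'pics/m_{n}.png',g.astype(np.uint8)*255)
```

```text
10628 85.56753269916865
plate ((458.7554931640625, 24.808406829833984), (81.449951171875, 124.49563598632812), 1.725408673286438)
plate [[419.8, -37.4, 69.4], [415.5, 86.4, 69.5], [500.7, 94.3, 65.9], [500.4, -34.2, 84.1]]
frame [[572.6, -40.6, 67.4], [557.3, 86.7, 70.2], [653.8, 104.2, 74.6], [672.5, -37.2, 72.8]]
deck z [[576.9, -156.9, 0.9], [537.4, 42.2, 65.8], [422.1, -116.3, 64.8], [404.7, 129.7, 65.1], [553.3, 155.6, 65.9]]
key [[593.2, 151.0, 78.6], [469.3, 61.4, 309.4], [475.3, 61.5, 305.6], [651.1, 152.2, 68.3]]
```

Run:
```python
from h import *
f=np.load('w1.npz');im=f['im']
cv2.imwrite('pics/crop1.png',cv2.resize(im[190:380,130:440,::-1],None,fx=2.5,fy=2.5,interpolation=cv2.INTER_CUBIC))
a=cv2.imread('pics/m_deck.png',0);b=cv2.imread('pics/m_wall.png',0)
cv2.imwrite('pics/m.png',cv2.merge([a,b,0*a]))
```

```text
(no output)
```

View pics/crop1.png

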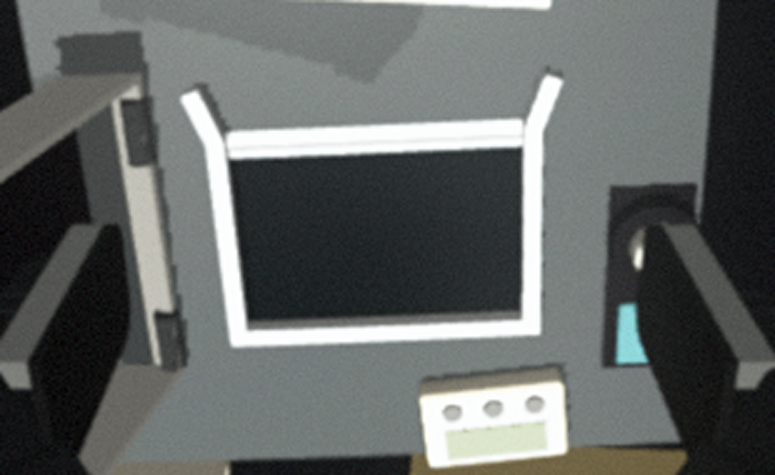

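View pics/m.png

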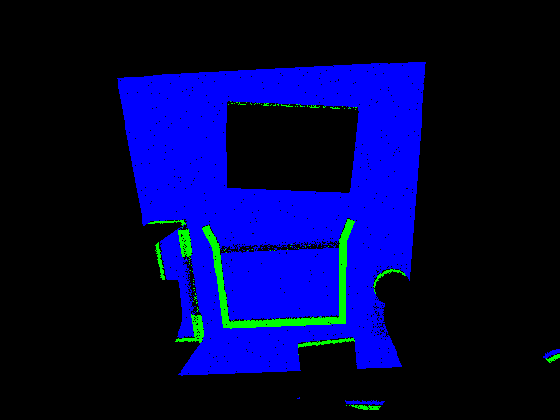

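Run:
```python
from h import *
P=np.load('P1.npy');Z=P[...,2]
g=(Z>71)&(Z<75.5)
def line(sel,name,dep):
    Q=P[sel][:,:2];a=cv2.fitLine(Q.astype(np.float32),cv2.DIST_HUBER,0,.01,.01).ravel()
    ang=np.degrees(np.arctan2(a[1],a[0]));print(name,len(Q),'ang',round(ang,2),'pt',np.round(a[2:],1));return a
m=np.zeros(Z.shape,bool)
def box(x0,x1,y0,y1):
    b=m.copy();b[y0:y1,x0:x1]=1;return b
rear=line(g&box(240,335,312,332),'rear',0)
L=line(g&box(212,232,255,310),'right wall(-y)',0)
Rr=line(g&box(336,352,255,310),'left wall(+y)',0)
# sill
s=line((Z>67.3)&(Z<70)&box(230,332,236,256),'sill',0)
# deck front edge & side edges
dk=(Z>62)&(Z<68)
fr=[];lf=[];rt=[]
for u in range(130,420,4):
    c=np.where(dk[:100,u])[0]
    if len(c): fr.append(P[c[0],u,:2])
for v in range(90,240,4):
    c=np.where(dk[v])[0]
    if v<210: rt.append(P[v,c[0],:2])
    lf.append(P[v,c[-1],:2])
for n,Q in(('front',fr),('left',lf),('right',rt)):
    a=cv2.fitLine(np.array(Q,np.float32),cv2.DIST_HUBER,0,.01,.01).ravel();print(n,np.degrees(np.arctan2(a[1],a[0])),a[2:])
# plate outline angles
g=(Z>80)&(Z<90)&(abs(P[...,0]-458)<75)&(abs(P[...,1]-24)<95)
ed={'front':[], 'back':[], 'r':[], 'l':[]}
for u in range(235,350,3):
    c=np.where(g[:,u])[0];ed['front'].append(P[c[0],u,:2]);ed['back'].append(P[c[-1],u,:2])
for v in range(112,185,3):
    c=np.where(g[v])[0];ed['r'].append(P[v,c[0],:2]);ed['l'].append(P[v,c[-1],:2])
for n,Q in ed.items():
    a=cv2.fitLine(np.array(Q,np.float32),cv2.DIST_HUBER,0,.01,.01).ravel();print('plate',n,round(np.degrees(np.arctan2(a[1],a[0])),2),a[2:])
```

```text
rear 652 ang -82.97 pt [664.8  38.2]
right wall(-y) 369 ang 7.92 pt [616.1 -42.5]
left wall(+y) 391 ang 7.09 pt [606.2  95.9]
sill 660 ang -83.34 pt [569.2  22.8]
front -83.11617 [384.89108     3.7385483]
left 6.866146 [455.63196 157.34567]
right 7.2356167 [ 472.26523 -139.44179]
plate front -88.2 [418.41666   24.757082]
plate back -88.24 [498.24655   29.836338]
plate r 2.31 [456.19073  -36.767418]
plate l 1.39 [447.66272  85.9012 ]
```

>>> drive_tool(
  gripper=[1,1,1,1,1,1,1,1,1,1,1,1,1,1],
  offset=[
    [0,0,0],
    [0.025,0,0.0055],
    [0.025,0,0.0055],
    [0.025,0,0.0055],
    [0.025,0,0.0055],
    [0,0.025,0],
    [0,0.025,0],
    [0,0.025,0],
    [0,0.025,0],
    [0,0.025,0],
    [0,0.025,0],
    [0,0.025,0],
    [0,0.02,0],
    [0,0,0],
  ],
  turn=[-3,0,0,0,0,0,0,0,0,0,0,0,0,0],
)

```text
time_s: 4.63
eef_pos: [443.3, 120.8, 93.3]
ee_rot: [0.469, -0.465, -0.53, 0.532]
force: [-0.7, -0.6, -0.3]
grip_width: -0.004
```

```bash
cat >> h.py <<'E'
A=np.radians(7.0);ex=np.array([np.cos(A),np.sin(A)]);ey=np.array([-np.sin(A),np.cos(A)])
REC=np.array([616.,-48.])
def loc(p): p=np.asarray(p)[:2]; return np.array([p@ex,p@ey])-REC
def st():
    s=ctrl.sense();q=s['ee_rot'];r=R.from_quat([q[1],q[2],q[3],q[0]]).as_matrix()
    print('t',round(float(s['time_s']),2),'loc',np.round(loc(s['eef_pos']),1),'z',round(float(s['eef_pos'][2]),1),'yaw',round(np.degrees(np.arctan2(r[1,0],r[0,0])),2),'F',np.round(s['force'],1),'w',round(float(s['grip_width']),3))
    return s
E
python3 -c "
from h import *
st()
save('wrist','wrist2.png')"
```

```text
t 4.63 loc [-161.3  113.9] z 93.3 yaw 97.34 F [-0.7 -0.6 -0.3] w -0.004
```

View pics/wrist2.png

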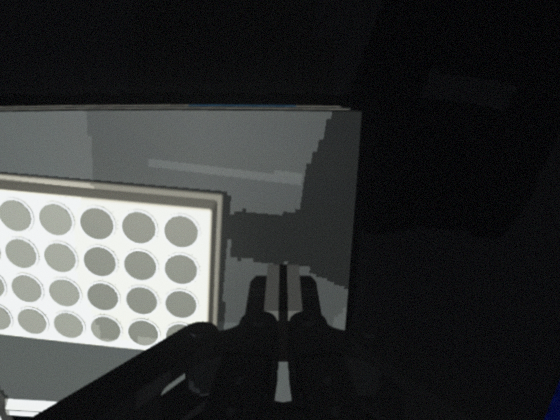

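>>> drive_tool(
  gripper=[1,1,1,1],
  offset=[
    [0,0.012,0],
    [0,0.011,0],
    [0,0,0],
    [0,0,0],
  ],
  turn=[0,0,0,0],
)

```text
time_s: 5.02
eef_pos: [445.9, 120.7, 74.5]
ee_rot: [-0.467, 0.467, 0.531, -0.531]
force: [-0.9, -0.2, 0.7]
grip_width: 0.002
```

```bash
python3 -c "
from h import *
st()"
```

```text
t 5.02 loc [-158.7  113.5] z 74.5 yaw 97.33 F [-0.9 -0.2  0.7] w 0.002
```

>>> drive_tool(
  gripper=[1,1,1,1,1,1,1,1,1,1,1,1],
  offset=[
    [-0.006,0.003,0],
    [-0.006,0,0],
    [-0.003,0,0],
    [-0.003,0,0],
    [-0.003,0,0],
    [-0.003,0,0],
    [-0.003,0,0],
    [-0.003,0,0],
    [-0.003,0,0],
    [-0.002,0,0],
    [0,0,0],
    [0,0,0],
  ],
  turn=[0,0,0,0,0,0,0,0,0,0,0,0],
)

```text
time_s: 6.02
eef_pos: [449.9, 85.6, 70.2]
ee_rot: [0.467, -0.467, -0.531, 0.531]
force: [0.5, 0.8, -0.4]
grip_width: -0.003
```

```bash
python3 -c "
from h import *
s=st()
im,d=save('wrist','wrist3.png')
M=cam2world('wrist',s);np.savez('w3.npz',im=im,d=d,M=M)"
```

```text
t 6.02 loc [-159.1   78.2] z 70.2 yaw 97.3 F [ 0.5  0.8 -0.4] w -0.003
```

View pics/wrist3.png

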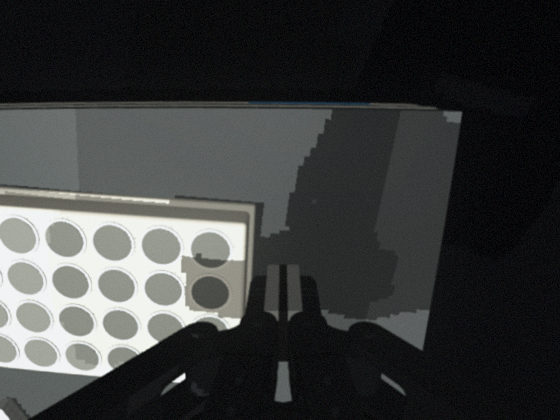

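Run:
```python
from h import *
p=ctrl.camera_params('wrist');T=np.array(p['tool_from_camera'])
f=np.load('w1.npz');d=f['d']
v,u=np.mgrid[0:420,0:560]
for k in('w1','w3'):
    f=np.load(k+'.npz');d=f['d']
    Q=unproj('wrist',np.c_[u.ravel(),v.ravel()],d,T).reshape(420,560,3)
    m=(d>0)&(d<260)&(abs(Q[...,0])<75)&(abs(Q[...,2])<20)&(Q[...,1]>-60)
    if k=='w3': m&=Q[...,1]<-12
    q=Q[m];print(k,len(q),'xmin/max',np.percentile(q,[0.5,2,50,98,99.5],axis=0).round(1).tolist())
    for ylo in range(-60,10,5):
        s=q[(q[:,1]>ylo)&(q[:,1]<=ylo+5)]
        if len(s):print(ylo,len(s),s[:,0].min().round(1),s[:,0].max().round(1),np.abs(s[:,0]).min().round(1),s[:,2].min().round(1),s[:,2].max().round(1))
```

```text
w1 8797 xmin/max [[-64.7, -59.9, -10.5], [-60.1, -59.6, -9.4], [-42.1, -40.8, 7.4], [59.3, -16.7, 13.3], [64.1, -14.9, 13.9]]
-60 1265 -72.7 71.5 41.7 5.7 14.6
-55 1089 -55.4 54.7 41.9 -2.3 12.8
-50 1025 -56.8 56.6 41.8 -9.0 12.3
-45 1206 -56.6 56.4 42.0 -11.6 12.1
-40 1064 -56.5 56.4 41.9 -11.5 12.1
-35 996 -56.9 56.3 42.0 -11.3 12.1
-30 876 -56.8 56.1 41.8 -11.1 12.0
-25 749 -56.5 55.7 42.0 -11.5 11.8
-20 476 -49.9 55.1 42.0 -11.4 11.5
-15 51 -43.3 42.8 42.2 -8.7 8.1
w3 24684 xmin/max [[-74.4, -59.9, -18.7], [-72.4, -59.4, -15.5], [-22.2, -30.5, 7.5], [33.1, -14.1, 18.5], [36.6, -13.3, 19.6]]
-60 5597 -40.8 40.5 2.6 -10.7 13.8
-55 2831 -36.4 36.2 2.1 -12.3 14.5
-50 2039 -32.7 33.0 1.5 -11.7 14.5
-45 604 -28.4 25.2 1.6 6.2 14.3
-40 840 -11.2 13.0 0.0 -11.7 12.1
-35 485 -14.0 13.5 0.0 5.9 12.0
-30 535 -13.9 13.4 0.0 5.7 12.2
-25 484 -13.7 13.4 0.0 5.8 12.2
-20 7984 -75.0 13.4 0.0 -20.0 20.0
-15 3285 -75.0 13.5 0.0 -19.9 20.0
```

>>> drive_tool(
  gripper=[1,1,1,1,1,1,1,0,0,0,0,0,0,0],
  offset=[
    [0.008,0,0],
    [0.008,0,0],
    [0,-0.025,0],
    [0,-0.03,0],
    [0,-0.03,0],
    [0,-0.03,0],
    [0,-0.03,0],
    [-0.019,0,0.011],
    [-0.019,0,0.011],
    [-0.019,0,0.011],
    [-0.019,0,0.011],
    [-0.018,0,0.011],
    [0,0,0.012],
    [0,0,0],
  ],
  turn=[0,0,0,0,0,0,0,0,0,0,0,0,0,0],
)

```text
time_s: 7.23
eef_pos: [392.1, 0.0, 215.3]
ee_rot: [0.468, -0.467, -0.53, 0.531]
force: [0.3, -0.1, 0.6]
grip_width: 0.974
```

```bash
cat >> h.py <<'E'
def plate(im,d,M,save=None):
    v,u=np.mgrid[0:420,0:560]
    P=unproj('wrist',np.c_[u.ravel(),v.ravel()],d,M).reshape(420,560,3)
    L=np.c_[P[...,0].ravel(),P[...,1].ravel()]@np.c_[ex,ey]-REC;L=L.reshape(420,560,2)
    return P,L
E
python3 - <<'E'
from h import *
s=st();im,d=save('wrist','wrist4.png');M=cam2world('wrist',s);np.savez('w4.npz',im=im,d=d,M=M)
P,L=plate(im,d,M);Z=P[...,2]
r=ctrl.regions_of('wrist','plate_center');print([x['score'] for x in r])
g=r[0]['mask']&(Z>81)&(Z<90)
print(g.sum(),np.median(Z[g]))
print(cv2.minAreaRect(L[g].astype(np.float32)))
E
```

```text
t 7.23 loc [-2.268e+02  2.000e-01] z 215.3 yaw 97.25 F [ 0.3 -0.1  0.6] w 0.974
[0.96]
12381 85.63367168844138
((-156.40057373046875, -0.2710418701171875), (124.83941650390625, 83.09558868408203), 86.21184539794922)
```

View pics/wrist4.png

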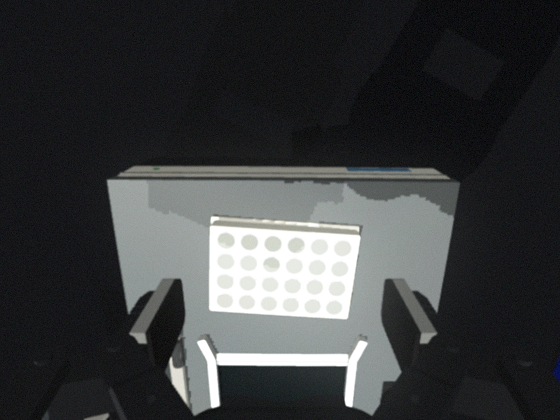

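>>> drive_tool(
  gripper=[0,0,0,0,0,0,0,0],
  offset=[
    [0,0.025,0],
    [0,0.03,0],
    [0,0.03,0],
    [0,0.03,0],
    [0,0.025,0],
    [0,0.016,0],
    [0,0,0],
    [0,0,0],
  ],
  turn=[0,0,0,0,0,0,0,0],
)

```text
time_s: 8.0
eef_pos: [393.6, 0.5, 59.2]
ee_rot: [0.467, -0.466, -0.531, 0.531]
force: [0.5, -0.5, 0.1]
grip_width: 1.002
```

Run:
```python
from h import *
st()
```

```text
t 8.0 loc [-225.2    0.6] z 59.2 yaw 97.37 F [ 0.5 -0.5  0.1] w 1.002
```

>>> drive_tool(
  gripper=[0,0,0,0,0,0,0,0,0,0,0,0,0,0,0,0],
  offset=[
    [0,0,-0.005],
    [0,0,-0.005],
    [0,0,-0.004],
    [0,0,-0.004],
    [0,0,-0.004],
    [0,0,-0.004],
    [0,0,-0.004],
    [0,0,-0.004],
    [0,0,-0.005],
    [0,0,-0.005],
    [0,0,-0.005],
    [0,0,-0.005],
    [0,0,-0.005],
    [0,0,-0.004],
    [0,0,-0.003],
    [0,0,0],
  ],
  turn=[0.3,0,0,0,0,0,0,0,0,0,0,0,0,0,0,0],
)

```text
time_s: 9.33
eef_pos: [459.5, 8.0, 59.3]
ee_rot: [-0.468, 0.469, 0.53, -0.53]
force: [-0.4, 0.3, 0.7]
grip_width: 1.002
```

Run:
```python
from h import *
s=st();im,d=save('wrist','wrist5.png');M=cam2world('wrist',s);np.savez('w5.npz',im=im,d=d,M=M)
im,d=save('top','top5.png')
cv2.imwrite('pics/top5c.png',cv2.resize(im[120:280,190:370,::-1],None,fx=4,fy=3.7,interpolation=cv2.INTER_CUBIC))
```

```text
t 9.33 loc [-159.   -0.] z 59.3 yaw 97.02 F [-0.4  0.3  0.7] w 1.002
```

View pics/wrist5.png

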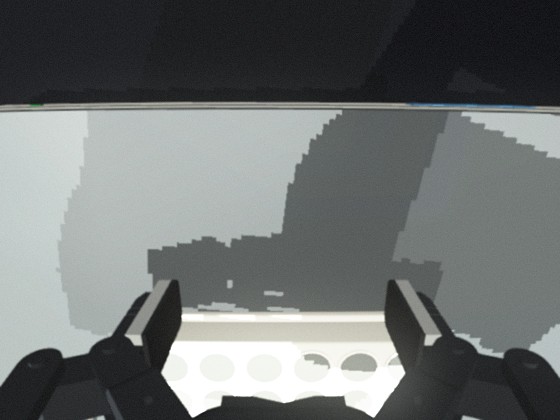

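View pics/top5c.png

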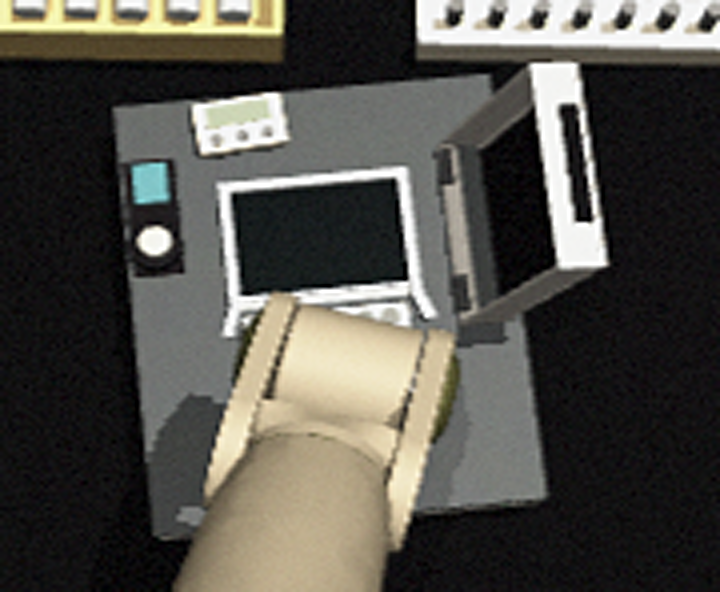

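>>> drive_tool(
  gripper=[0,0,0,0,0,0,0,0],
  offset=[
    [0,0,0.008],
    [0,-0.02,0.012],
    [0,-0.03,0.01],
    [0,-0.03,0.01],
    [0,-0.03,0.01],
    [0,-0.02,0.01],
    [0,0,0],
    [0,0,0],
  ],
  turn=[0,0,0,0,0,0,0,0],
)

```text
time_s: 10.1
eef_pos: [399.0, 0.6, 189.8]
ee_rot: [-0.468, 0.469, 0.53, -0.529]
force: [-0.3, -0.9, -0.6]
grip_width: 1.001
```

Run:
```python
from h import *
s=st();im,d=save('wrist','wrist6.png');M=cam2world('wrist',s);np.savez('w6.npz',im=im,d=d,M=M)
P,L=plate(im,d,M);Z=P[...,2]
r=ctrl.regions_of('wrist','plate_center');print([x['score'] for x in r])
g=r[0]['mask']&(Z>81)&(Z<90)
print(g.sum(),np.median(Z[g]),cv2.minAreaRect(L[g].astype(np.float32)))
for lo,hi in((-62,-50),(-20,20)):
  for sgn in(-1,1):
    pass
# funnel/walls: z 71..75.5 near front
w=(Z>71)&(Z<75.5)&(abs(L[...,0]+20)<20)&(abs(abs(L[...,1])-70)<12)
for sgn in(-1,1):
    q=L[w&(np.sign(L[...,1])==sgn)]
    if len(q):print(sgn,len(q),np.median(q,axis=0),np.percentile(q[:,1],[5,95]))
```

```text
t 10.1 loc [-219.9   -0. ] z 189.8 yaw 96.99 F [-0.3 -0.9 -0.6] w 1.001
[0.71, 0.63]
12095 85.71824988662854 ((-105.56134033203125, 2.548614501953125), (82.41080474853516, 124.58354949951172), 0.06815561652183533)
-1 184 [-25.45955846 -68.96969534] [-72.57382996 -65.67672884]
1 197 [-25.84421472  69.61268678] [66.08237261 73.33260355]
```

View pics/wrist6.png

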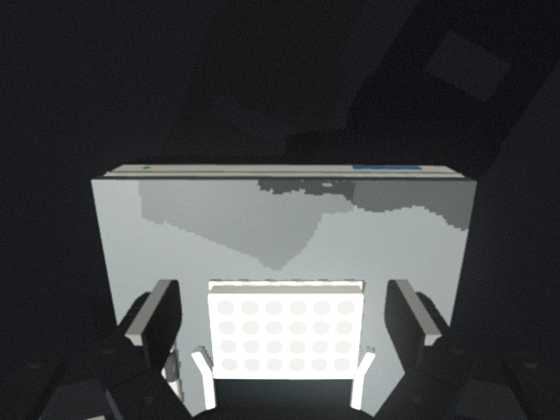

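>>> drive_tool(
  gripper=[0,0,0,0,0,0,0,0,0,0,0,0,0,0],
  offset=[
    [0,0.02,-0.01],
    [0,0.03,-0.01],
    [0,0.03,-0.01],
    [0,0.03,-0.01],
    [0,0.02,-0.008],
    [0,0,-0.004],
    [0,0,-0.004],
    [0,0,-0.004],
    [-0.001,0,-0.003],
    [-0.001,0,-0.003],
    [-0.001,0,-0.003],
    [-0.001,0,-0.003],
    [0,0,-0.003],
    [0,0,0],
  ],
  turn=[0,0,0,0,0,0,0,0,0,0,0,0,0,0],
)

```text
time_s: 11.37
eef_pos: [474.9, 5.8, 59.5]
ee_rot: [-0.468, 0.469, 0.53, -0.529]
force: [0.0, -1.0, -0.5]
grip_width: 0.999
```

Run:
```python
from h import *
s=st()
```

```text
t 11.37 loc [-143.9   -4.2] z 59.5 yaw 97.0 F [ 0.  -1.  -0.5] w 0.999
```

>>> drive_tool(
  gripper=[0,0,0,0,0,0,0,0,0,0,0,0,0,0,0],
  offset=[
    [0,0,-0.004],
    [0,0,-0.004],
    [0,0,-0.004],
    [0,0,-0.004],
    [0,0,-0.004],
    [0,0,-0.004],
    [0,0,-0.004],
    [0,0,-0.004],
    [0,0,-0.004],
    [0,0,-0.004],
    [0,0,-0.004],
    [0,0,-0.004],
    [0,0,-0.004],
    [0,0,-0.004],
    [0,0,-0.004],
  ],
  turn=[0,0,0,0,0,0,0,0,0,0,0,0,0,0,0],
)

```text
time_s: 12.62
eef_pos: [534.0, 13.3, 59.3]
ee_rot: [0.469, -0.468, -0.53, 0.53]
force: [-1.1, 0.5, 1.0]
grip_width: 0.999
```

Run:
```python
from h import *
s=st();im,d=save('wrist','wrist7.png');im,d=save('side','side7.png')
cv2.imwrite('pics/side7c.png',cv2.resize(im[130:290,190:400,::-1],None,fx=3.5,fy=3.5,interpolation=cv2.INTER_CUBIC))
```

```text
t 12.62 loc [-84.3  -3.9] z 59.3 yaw 97.01 F [-1.1  0.5  1. ] w 0.999
```

View pics/side7c.png

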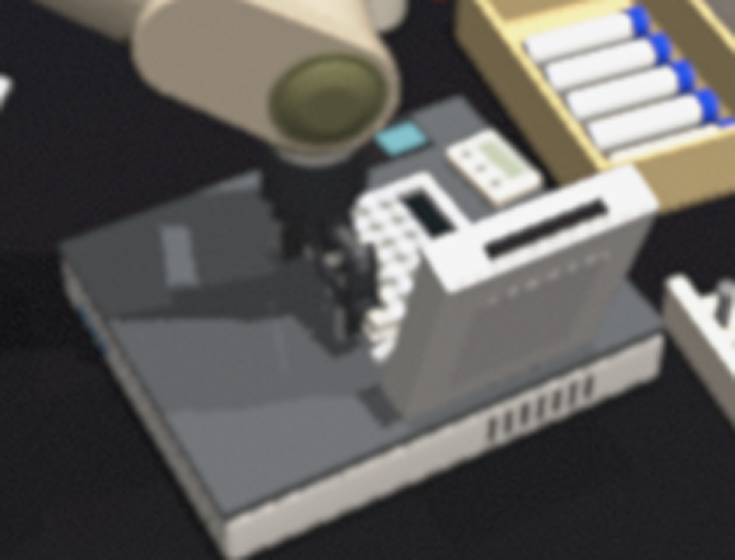

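View pics/wrist7.png

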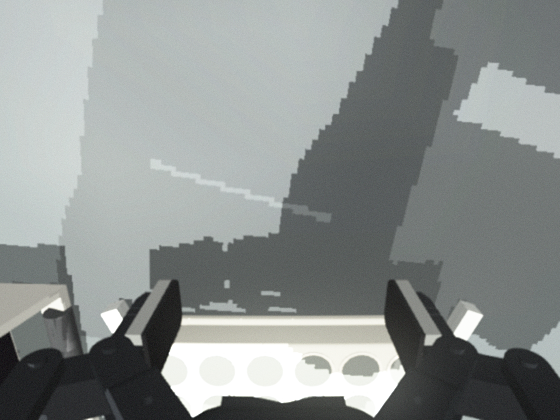

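>>> drive_tool(
  gripper=[0,0,0,0,0,0,0,0,0,0,0,0,0],
  offset=[
    [0,0,-0.004],
    [0,0,-0.004],
    [0,0,-0.004],
    [0,0,-0.004],
    [0,0,-0.004],
    [0,0,-0.003],
    [0,0,-0.002],
    [0,0,-0.002],
    [0,0,-0.001],
    [0,0,-0.001],
    [0,0,-0.001],
    [0,0,0],
    [0,0,0],
  ],
  turn=[0,0,0,0,0,0,0,0,0,0,0,0,0],
)

```text
time_s: 13.8
eef_pos: [563.6, 16.9, 59.4]
ee_rot: [-0.468, 0.469, 0.53, -0.53]
force: [-0.0, -0.4, 0.9]
grip_width: 1.002
```

Run:
```python
from h import *
s=st();im,d=save('side','side8.png')
cv2.imwrite('pics/side8c.png',cv2.resize(im[130:290,190:400,::-1],None,fx=3.5,fy=3.5,interpolation=cv2.INTER_CUBIC))
```

```text
t 13.8 loc [-54.5  -4. ] z 59.4 yaw 97.01 F [-0.  -0.4  0.9] w 1.002
```

View pics/side8c.png

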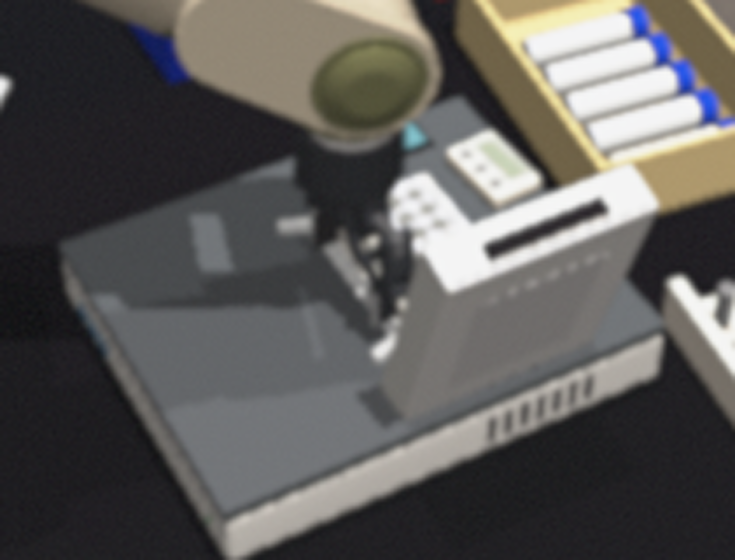

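>>> drive_tool(
  gripper=[0,0,0,0],
  offset=[
    [0,0,-0.0007],
    [0,0,-0.0007],
    [0,0,0],
    [0,0,0],
  ],
  turn=[0,0,0,0],
)

```text
time_s: 14.18
eef_pos: [565.0, 17.0, 59.3]
ee_rot: [-0.468, 0.469, 0.53, -0.53]
force: [-0.0, -1.0, 0.2]
grip_width: 1.001
```

>>> drive_tool(
  gripper=[0,0,0,0,0,0,0,0],
  offset=[
    [0,0,0.006],
    [0,0,0.012],
    [0,-0.02,0.012],
    [0,-0.03,0.01],
    [0,-0.03,0.01],
    [0,-0.03,0.01],
    [0,0,0],
    [0,0,0],
  ],
  turn=[0,0,0,0,0,0,0,0],
)

```text
time_s: 14.85
eef_pos: [505.5, 9.6, 170.6]
ee_rot: [-0.467, 0.47, 0.53, -0.529]
force: [-0.2, -0.3, -0.2]
grip_width: 0.999
```

Run:
```python
from h import *
s=st();im,d=save('wrist','wrist9.png');M=cam2world('wrist',s);np.savez('w9.npz',im=im,d=d,M=M)
P,L=plate(im,d,M);Z=P[...,2]
r=ctrl.regions_of('wrist','plate_center');print([x['score'] for x in r])
g=r[0]['mask']&(Z>78)&(Z<93)
print(g.sum(),np.median(Z[g]),cv2.minAreaRect(L[g].astype(np.float32)))
q=np.c_[L[g],np.ones(g.sum())];c,_,_,_=np.linalg.lstsq(q,Z[g],rcond=None);print('tilt',np.degrees(c[:2]),'z at centre',c[2])
for xx in(-30,0,30):
    for yy in(-50,0,50):
        k=g&(abs(L[...,0]-xx)<10)&(abs(L[...,1]-yy)<8)
        print(xx,yy,k.sum(),np.round(np.percentile(Z[k],[50,90]),2) if k.any() else '')
k=(abs(Z-65)<4)&(L[...,0]<-70)&(L[...,0]>-130)&(abs(L[...,1])<60);print('deck',np.median(Z[k]))
```

```text
t 14.85 loc [-113.1   -4.1] z 170.6 yaw 97.0 F [-0.2 -0.3 -0.2] w 0.999
[0.61]
13559 84.24672005839224 ((0.21883773803710938, -1.6129531860351562), (123.78895568847656, 82.93047332763672), 89.75397491455078)
tilt [0.69760839 0.05957065] z at centre 84.14916490829181
-30 -50 522 [84.29 85.22]
-30 0 512 [84.23 85.12]
-30 50 505 [84.3  85.23]
0 -50 407 [84.41 85.22]
0 0 421 [84.22 85.11]
0 50 412 [84.39 85.32]
30 -50 369 [84.4  85.19]
30 0 373 [84.29 85.08]
30 50 354 [84.37 85.33]
deck 65.70223902723333
```

View pics/wrist9.png

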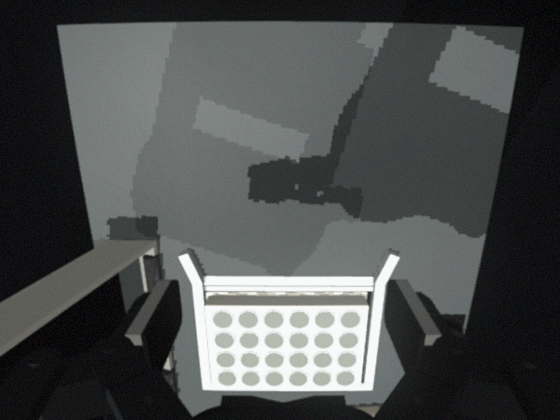

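>>> drive_tool(
  gripper=[1,1,1,1,1,1,1,1,1,1,1,1,1,1,1],
  offset=[
    [0,-0.033,0],
    [0,-0.033,0],
    [0,-0.033,0],
    [0,-0.033,0],
    [-0.028,0,-0.0104],
    [-0.028,0,-0.0104],
    [-0.028,0,-0.0104],
    [-0.028,0,-0.0104],
    [-0.028,0,-0.0104],
    [-0.028,0,-0.0104],
    [-0.028,0,-0.0104],
    [-0.028,0,-0.0104],
    [0,0,0],
    [0,0,0],
    [0,0,0],
  ],
  turn=[0,0,0,0,0,0,0,0,0,0,0,0,0,0,0],
)

```text
time_s: 16.2
eef_pos: [615.2, -201.9, 299.9]
ee_rot: [0.469, -0.468, -0.53, 0.53]
force: [-0.7, -0.7, 0.0]
grip_width: -0.0
```

Run:
```python
from h import *
s=st();M=cam2world('wrist',s)
im,d=save('wrist','wrist10.png');save('side','side10.png')
P,L=plate(im,d,M)
for n in('wrist','side'):
    Mm=M if n=='wrist' else cam2world('side')
    for x in ctrl.pinpoint(n,'hood_edge')[:2]:
        w=tw(Mm,x['centre']);print(n,loc(w),w[2],x['score'])
```

```text
t 16.2 loc [ -30.  -227.4] z 299.9 yaw 97.03 F [-0.7 -0.7  0. ] w -0.0
wrist [  -9.55786591 -187.63486091] 246.47488458642727 0.69
side [  -7.87695995 -192.42743915] 243.3312634375718 0.95
```

View pics/wrist10.png

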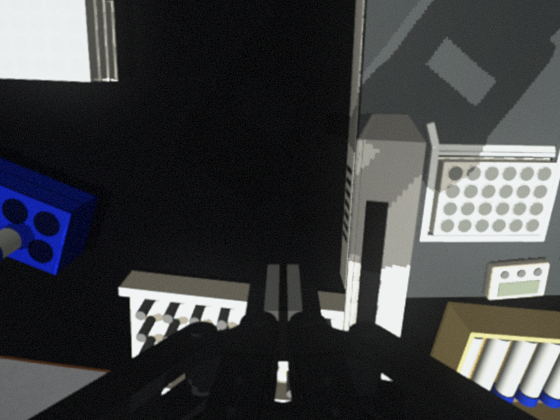

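View pics/side10.png

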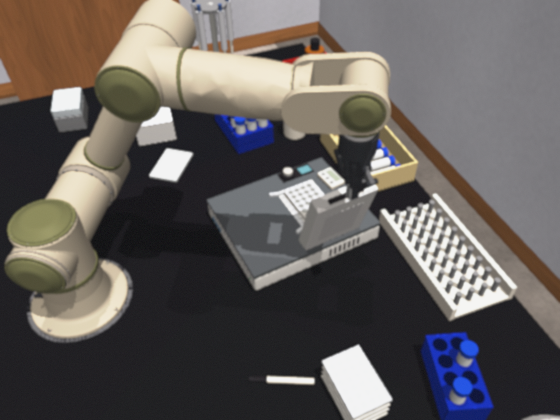

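>>> drive_tool(
  gripper=[1,1,1,1,1,1,1,1,1,1,1,1,1,1,1,1,1,1,1],
  offset=[
    [0,0.026,0],
    [0,0.026,0],
    [0,0.026,0],
    [0.007,0,0],
    [0.007,0,0],
    [0.005,0,0],
    [0.005,0,0],
    [0.007,-0.004,0],
    [0.007,-0.004,0],
    [0.007,-0.004,0],
    [0.007,-0.003,0],
    [0.006,-0.001,0],
    [0.006,-0.001,0],
    [0.006,-0.001,0],
    [0.007,0,0],
    [0.007,-0.001,0],
    [0.007,-0.001,0],
    [0.008,-0.001,0],
    [0.008,-0.001,0],
  ],
  turn=[0,0,0,0,0,0,0,0,0,0,0,0,0,0,0,0,0,0,0],
)

```text
time_s: 17.98
eef_pos: [602.0, -95.2, 244.8]
ee_rot: [0.469, -0.468, -0.53, 0.53]
force: [2.3, -3.4, -3.1]
grip_width: -0.001
```

Run:
```python
from h import *
s=st();save('wrist','wrist11.png');im,d=save('side','side11.png')
M=cam2world('side')
for x in ctrl.pinpoint('side','hood_edge')[:2]:
        w=tw(M,x['centre']);print(loc(w),w[2],x['score'])
cv2.imwrite('pics/side11c.png',cv2.resize(im[80:290,190:440,::-1],None,fx=2.8,fy=2.8,interpolation=cv2.INTER_CUBIC))
```

```text
t 17.98 loc [ -30.1 -119.9] z 244.8 yaw 97.02 F [ 2.3 -3.4 -3.1] w -0.001
[  -4.4720939  -108.95782244] 265.9011543186955 0.57
```

View pics/side11c.png

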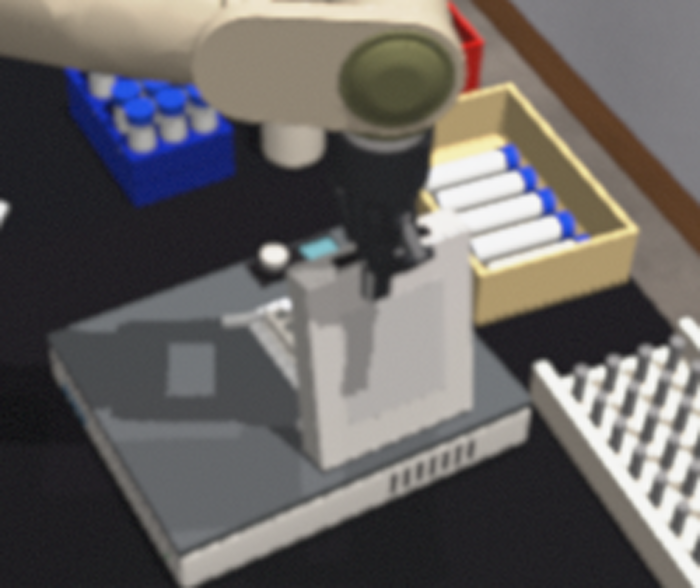

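>>> drive_tool(
  gripper=[1,1,1,1,1,1,1,1,1,1,1,1,1,1,1,1,1,1,1,1],
  offset=[
    [0.007,0,0],
    [0.007,0.001,0],
    [0.007,0.001,0],
    [0.007,0.001,0],
    [0.007,0.001,0],
    [0.007,0.001,0],
    [0.007,0.002,0],
    [0.007,0.002,0],
    [0.007,0.002,0],
    [0.007,0.002,0],
    [0.0065,0.003,0],
    [0.0065,0.003,0],
    [0.0065,0.003,0],
    [0.0065,0.003,0],
    [0.006,0.004,0],
    [0.006,0.004,0],
    [0.006,0.004,0],
    [0.0055,0.004,0],
    [0.0055,0.0045,0],
    [0.005,0.005,0],
  ],
  turn=[0,0,0,0,0,0,0,0,0,0,0,0,0,0,0,0,0,0,0,0],
)

```text
time_s: 19.8
eef_pos: [586.2, 33.5, 194.4]
ee_rot: [-0.469, 0.468, 0.53, -0.53]
force: [0.6, -0.0, 3.0]
grip_width: -0.001
```

Run:
```python
from h import *
s=st();im,d=save('side','side12.png')
cv2.imwrite('pics/side12c.png',cv2.resize(im[80:290,190:440,::-1],None,fx=2.8,fy=2.8,interpolation=cv2.INTER_CUBIC))
```

```text
t 19.8 loc [-30.    9.8] z 194.4 yaw 97.02 F [ 0.6 -0.   3. ] w -0.001
```

View pics/side12c.png

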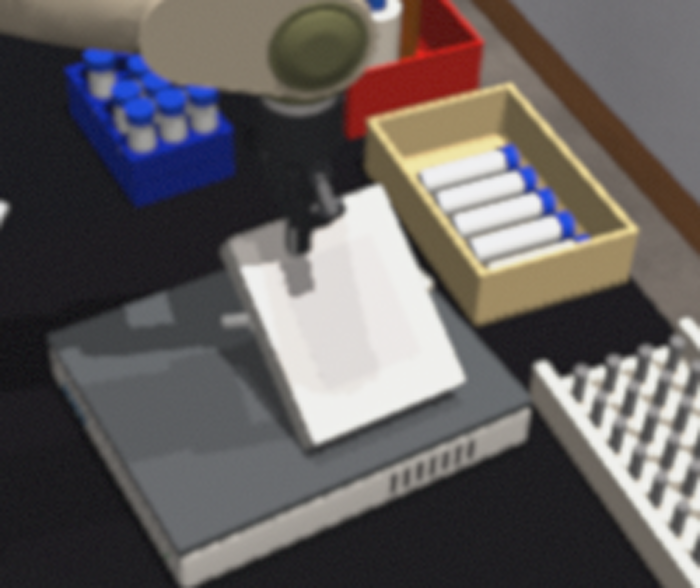

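>>> drive_tool(
  gripper=[1,1,1,1,1,1,1,1,1,1,1,1,1,1,1,1,1,1,1],
  offset=[
    [0.005,0.005,0],
    [0.005,0.005,0],
    [0.0045,0.0055,0],
    [0.0045,0.0055,0],
    [0.004,0.006,0],
    [0.003,0.005,0],
    [0.003,0.005,0],
    [0.003,0.005,0],
    [0.003,0.0055,0],
    [0.0025,0.0055,0],
    [0.0025,0.0055,0],
    [0.002,0.0055,0],
    [0.002,0.0055,0],
    [0.002,0.005,0],
    [0.0015,0.005,0],
    [0.001,0.005,0],
    [0.001,0.004,0],
    [0.001,0.002,0],
    [0,0,0],
  ],
  turn=[0,0,0,0,0,0,0,0,0,0,0,0,0,0,0,0,0,0,0],
)

```text
time_s: 21.43
eef_pos: [579.9, 82.9, 103.7]
ee_rot: [0.469, -0.468, -0.529, 0.53]
force: [-0.6, 0.4, -0.8]
grip_width: 0.001
```

Run:
```python
from h import *
s=st()
```

```text
t 21.43 loc [-30.3  59.6] z 103.7 yaw 97.02 F [-0.6  0.4 -0.8] w 0.001
```

>>> drive_tool(
  gripper=[1,1,1,1,1],
  offset=[
    [0,0.001,0],
    [0,0.001,0],
    [0,0.001,0],
    [0,0.0005,0],
    [0,0,0],
  ],
  turn=[0,0,0,0,0],
)

```text
time_s: 21.85
eef_pos: [580.2, 83.0, 101.0]
ee_rot: [-0.468, 0.469, 0.53, -0.53]
force: [-1.1, 1.8, 3.1]
grip_width: 0.003
```

Run:
```python
from h import *
s=st();M=cam2world('wrist',s)
im,d=save('wrist','wrist13.png')
P,L=plate(im,d,M);Z=P[...,2]
for yy in range(-90,100,20):
    k=(abs(L[...,1]-yy)<6)&(L[...,0]>-75)&(L[...,0]<-45)&(d>0);print(yy,k.sum(),np.round(np.median(Z[k]),1) if k.any() else '')
im,d=save('side','side13.png')
cv2.imwrite('pics/side13c.png',cv2.resize(im[80:290,190:440,::-1],None,fx=2.8,fy=2.8,interpolation=cv2.INTER_CUBIC))
```

```text
t 21.85 loc [-30.   59.6] z 101.0 yaw 97.01 F [-1.1  1.8  3.1] w 0.003
-90 0 
-70 150 101.4
-50 1696 101.8
-30 1764 101.8
-10 1827 101.8
10 1871 101.8
30 1908 101.8
50 4962 171.5
70 5147 172.6
90 1884 101.6
```

View pics/side13c.png

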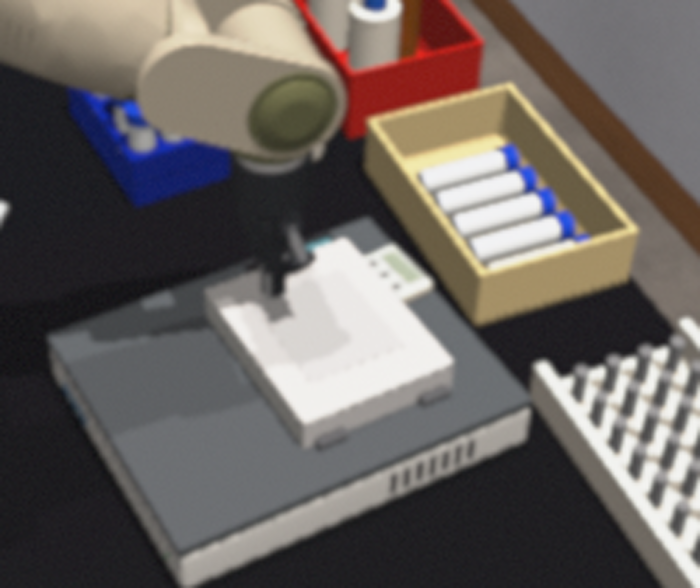

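>>> drive_tool(
  gripper=[1,1,1,1],
  offset=[
    [0,0.001,0],
    [0,0.001,0],
    [0,0,0],
    [0,0,0],
  ],
  turn=[0,0,0,0],
)

```text
time_s: 22.28
eef_pos: [580.3, 83.0, 100.9]
ee_rot: [-0.468, 0.469, 0.53, -0.529]
force: [-8.0, 1.4, 18.9]
grip_width: 0.006
```

>>> drive_tool(
  gripper=[1,1,1,1,1,1,1,1],
  offset=[
    [0,-0.02,0],
    [0,-0.025,0],
    [0.01,-0.025,0.015],
    [0.01,-0.025,0.015],
    [0.01,-0.025,0.015],
    [0.01,0,0.015],
    [0,0,0],
    [0,0,0],
  ],
  turn=[0,0,0,0,0,0,0,0],
)

```text
time_s: 22.95
eef_pos: [515.6, 115.3, 218.7]
ee_rot: [0.468, -0.468, -0.53, 0.53]
force: [0.4, -0.6, 0.4]
grip_width: -0.001
```

Run:
```python
from h import *
s=st();M=cam2world('wrist',s)
im,d=save('wrist','wrist14.png');np.savez('w14.npz',im=im,d=d,M=M)
for x in ctrl.pinpoint('wrist','scan_key_top')[:3]:
    w=tw(M,x['centre']);print(loc(w),w[2],x['score'])
for x in ctrl.regions_of('wrist','scan_key')[:2]:
    v,u=np.where(x['mask']);print(x['score'],len(u),u.mean(),v.mean())
P,L=plate(im,d,M);Z=P[...,2]
k=(abs(L[...,1]-127)<25)&(abs(L[...,0]-5)<35)&(Z>69)&(Z<90)
if k.any(): print(k.sum(),np.percentile(Z[k],[5,50,95]),cv2.minEnclosingCircle(L[k&(Z>np.percentile(Z[k],60)-2)].astype(np.float32)))
for yy in range(-90,100,20):
    k=(abs(L[...,1]-yy)<6)&(L[...,0]>-75)&(L[...,0]<20)&(d>0);print(yy,k.sum(),np.round(np.median(Z[k]),1) if k.any() else '')
```

```text
t 22.95 loc [-90.2  99.6] z 218.7 yaw 97.05 F [ 0.4 -0.6  0.4] w -0.001
[  3.45136063 125.78668665] 89.1540891012773 0.54
0.75 172 321.4767441860465 295.3139534883721
646 [70.77605507 77.79151612 87.93722779] ((4.786808013916016, 126.97808837890625), 20.586877822875977)
-90 1376 101.6
-70 1406 101.6
-50 1447 102.1
-30 1470 102.1
-10 1492 102.2
10 1510 102.2
30 1483 102.2
50 1517 102.2
70 1147 101.7
90 723 101.7
```

View pics/wrist14.png

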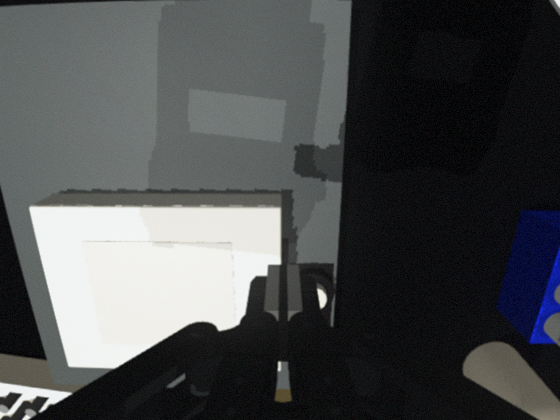

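>>> drive_tool(
  gripper=[1,1,1,1,1],
  offset=[
    [-0.025,-0.01,0.01],
    [-0.025,-0.01,0.01],
    [-0.02,-0.01,0.01],
    [0,0,0],
    [0,0,0],
  ],
  turn=[0,0,0,0,0],
)

```text
time_s: 23.52
eef_pos: [494.9, 41.1, 248.7]
ee_rot: [-0.469, 0.469, 0.529, -0.529]
force: [-0.4, 0.3, 0.4]
grip_width: 0.001
```

Run:
```python
from h import *
s=st();M=cam2world('wrist',s)
im,d=save('wrist','wrist15.png');np.savez('w15.npz',im=im,d=d,M=M)
for x in ctrl.pinpoint('wrist','scan_key_top')[:3]:
    w=tw(M,x['centre']);print(loc(w),w[2],x['score'])
P,L=plate(im,d,M);Z=P[...,2]
g=im.max(2)
k=(abs(L[...,1]-127)<25)&(abs(L[...,0]-5)<35)&(Z>66)&(Z<95)
print(np.histogram(Z[k],bins=np.arange(66,95,1.)))
for lo,hi in((84,95),(86,95),(69,84)):
    m=k&(Z>lo)&(Z<hi)
    if m.any():print(lo,m.sum(),np.median(L[m],axis=0),cv2.minEnclosingCircle(L[m].astype(np.float32)))
v,u=np.where(k);print(u.min(),u.max(),v.min(),v.max())
c=im[v.min()-10:v.max()+10,u.min()-10:u.max()+10,::-1];cv2.imwrite('pics/key.png',cv2.resize(c,None,fx=6,fy=6,interpolation=cv2.INTER_CUBIC))
```

```text
t 23.52 loc [-119.7   28.4] z 248.7 yaw 96.88 F [-0.4  0.3  0.4] w 0.001
[  5.89173574 123.87866892] 90.62053054173123 0.9
(array([370, 230,  27,  18,  23,  12,  14,  14,  23,  21,  53, 221, 221,
        41,  13,  13,  17,  16,  16,  24,  70, 161, 148,  21,   0,   0,
         5,  52]), array([66., 67., 68., 69., 70., 71., 72., 73., 74., 75., 76., 77., 78.,
       79., 80., 81., 82., 83., 84., 85., 86., 87., 88., 89., 90., 91.,
       92., 93., 94.]))
84 534 [  3.21659418 123.11517883] ((-6.3455305099487305, 117.1330337524414), 27.03905487060547)
86 494 [  3.70315059 123.19813399] ((-6.3455305099487305, 117.1330337524414), 27.03905487060547)
69 720 [ -5.35555102 122.23591551] ((5.809634208679199, 125.96737670898438), 21.093671798706055)
358 401 265 323
```

View pics/wrist15.png

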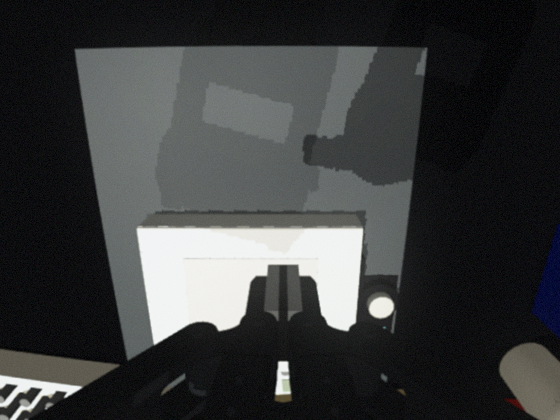

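View pics/key.png

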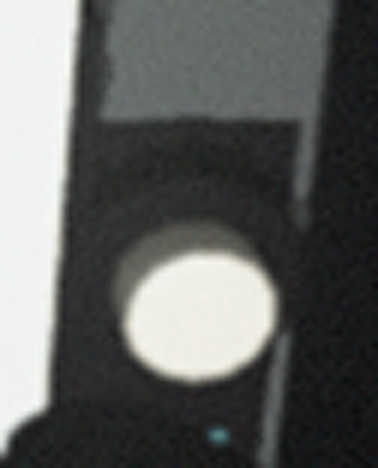

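Run:
```python
from h import *
f=np.load('w15.npz');im,d,M=f['im'],f['d'],f['M']
P,L=plate(im,d,M);Z=P[...,2]
k=(im.min(2)>170);n,lab,stt,cen=cv2.connectedComponentsWithStats(k.astype(np.uint8))
i=lab[306,381];print(stt[i],cen[i])
m=(lab==i)&(Z>84)&(Z<90);print(m.sum(),np.median(Z[m]),cv2.minEnclosingCircle(L[m].astype(np.float32)),L[m].mean(0))
```

```text
[369 297  24  21 392] [380.83163265 307.08928571]
385 87.8512017069778 ((5.7712554931640625, 125.66584777832031), 12.56960391998291) [  5.17457048 125.42052332]
```

>>> drive_tool(
  gripper=[1,1,1,1,1,1,1,1,1,1,1,1,1],
  offset=[
    [0.016,0,-0.021],
    [0.016,0,-0.021],
    [0.016,0,-0.021],
    [0.016,0,-0.021],
    [0.016,0,-0.021],
    [0.017,0,-0.02],
    [0,0.03,0],
    [0,0.03,0],
    [0,0.03,0],
    [0,0.03,0],
    [0,0.024,0],
    [0,0.01,0],
    [0,0,0],
  ],
  turn=[0,0,0,0,0,0,0,0,0,0,0,0,0],
)

```text
time_s: 24.7
eef_pos: [605.5, 154.3, 91.8]
ee_rot: [0.47, -0.467, -0.529, 0.531]
force: [0.6, 0.7, 0.6]
grip_width: -0.0
```

Run:
```python
from h import *
s=st();im,d=save('top','top16.png')
cv2.imwrite('pics/top16c.png',cv2.resize(im[120:280,190:370,::-1],None,fx=4,fy=3.7,interpolation=cv2.INTER_CUBIC))
```

```text
t 24.7 loc [  3.8 127.4] z 91.8 yaw 97.06 F [0.6 0.7 0.6] w -0.0
```

View pics/top16c.png

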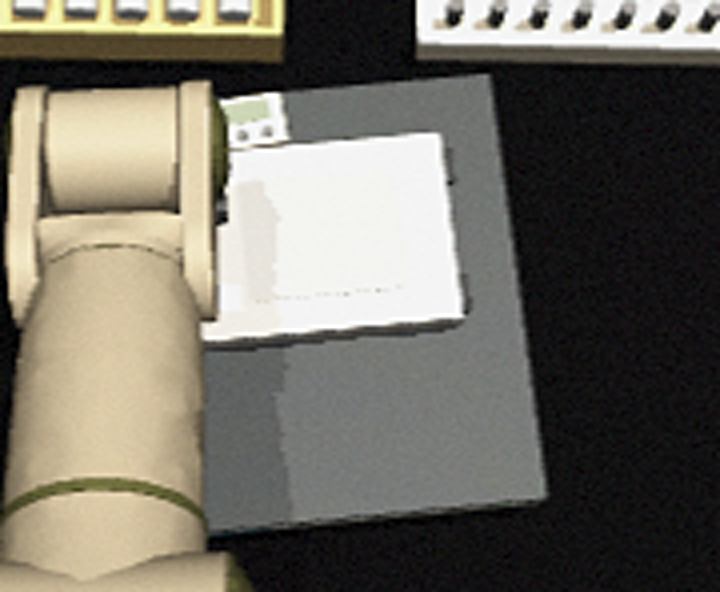

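>>> drive_tool(
  gripper=[1,1,1,1,1,1,1,1],
  offset=[
    [0,0.003,0.0],
    [0,0.002,0],
    [0,0.0015,0],
    [0,0.0015,0],
    [0,0.0015,0],
    [0,0.0015,0],
    [0,0,0],
    [0,0,0],
  ],
  turn=[0,0,0,0,0,0,0,0],
)

```text
time_s: 25.42
eef_pos: [607.0, 153.7, 84.2]
ee_rot: [-0.468, 0.469, 0.53, -0.529]
force: [-0.3, 0.7, 3.4]
grip_width: 0.001
```

>>> drive_tool(
  gripper=[1,1,1,1,1],
  offset=[
    [0,0.001,0],
    [0,0.001,0],
    [0,0.001,0],
    [0,0,0],
    [0,0,0],
  ],
  turn=[0,0,0,0,0],
)

```text
time_s: 25.83
eef_pos: [607.1, 153.7, 81.1]
ee_rot: [-0.468, 0.469, 0.53, -0.529]
force: [1.3, 0.6, 5.4]
grip_width: 0.001
```

>>> drive_tool(
  gripper=[1,1,1,1,1],
  offset=[
    [0,0.001,0],
    [0,0.0005,0],
    [0,0,0],
    [0,0,0],
    [0,0,0],
  ],
  turn=[0,0,0,0,0],
)

```text
time_s: 26.25
eef_pos: [607.1, 153.7, 80.9]
ee_rot: [-0.468, 0.469, 0.53, -0.529]
force: [-2.6, -0.2, 14.1]
grip_width: -0.001
```

Hard stop reached (14 N, no further travel). Retreat and check.

>>> drive_tool(
  gripper=[1,1,1,1,1,1,1,1,1,1,1,1,1],
  offset=[
    [0,-0.01,0],
    [0,-0.03,0],
    [0,-0.035,0],
    [0,-0.035,0],
    [0,-0.035,0],
    [0,-0.02,0],
    [0,0,0.035],
    [0,0,0.035],
    [0,0,0.035],
    [0,0,0.035],
    [0,0,0.035],
    [0,0,0],
    [0,0,0],
  ],
  turn=[0,0,0,0,0,0,0,0,0,0,0,0,0],
)

```text
time_s: 27.33
eef_pos: [431.9, 132.3, 244.5]
ee_rot: [0.469, -0.468, -0.53, 0.53]
force: [0.2, 0.2, -0.3]
grip_width: 0.001
```

Run:
```python
from h import *
s=st();M=cam2world('wrist',s)
im,d=save('wrist','wrist17.png')
P,L=plate(im,d,M);Z=P[...,2]
for yy in range(-90,100,30):
    k=(abs(L[...,1]-yy)<6)&(L[...,0]>-75)&(L[...,0]<50)&(d>0)&(Z<150);print(yy,k.sum(),np.round(np.median(Z[k]),1) if k.any() else '')
for q in('timer','pen','spare_plates','plate_cover','tube_rack'):
    pass
im,d=save('side','side17.png');M=cam2world('side')
for q in('timer','pen','spare_plates','plate_cover','tube_rack'):
    for x in ctrl.pinpoint('side',q)[:1]:print(q,np.round(tw(M,x['centre']),1),x['score'])
```

```text
t 27.33 loc [-171.2  126.6] z 244.5 yaw 97.02 F [ 0.2  0.2 -0.3] w 0.001
-90 1149 101.6
-60 979 102.0
-30 848 102.2
0 672 102.1
30 469 102.1
60 399 101.8
90 245 101.8
pen [ 388.2 -388.5   -2.3] 0.56
spare_plates [ 515.4 -473.1   -1.9] 0.65
plate_cover [316.4 396.7  -1.6] 0.85
tube_rack [578.3 479.6  -3.2] 0.8
```

View pics/side17.png

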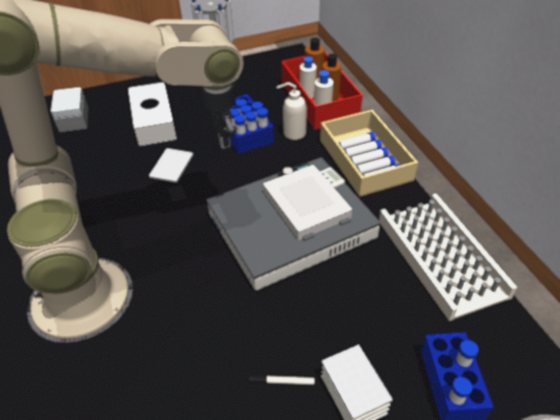

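View pics/wrist17.png

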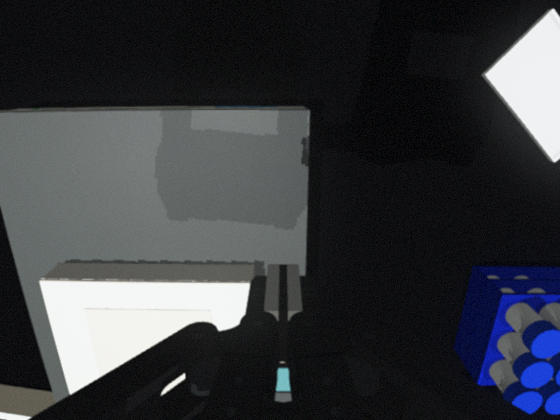

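The side view shows the hood lying flat and shut at about (310,200), the timer in place at (328,178), and the robot clear of everything. I'm handing in.

```bash
python3 -c "
from rig import ctrl
print(ctrl.finish_job())"
```

```text
the job is handed in; nothing more can be done
None
```

The plate is in the recess, the hood is shut, and the scan key was pressed to its stop after the hood closed. I handed the job in at about 27.6 s of the 72 s allowed.

- **Plate:** I nudged it sideways onto the centre line, squared it with the open fingers, and slid it over the sill. With the fingers clear, it sat about 0.2 mm and 1.6 mm from the recess centre. Its top was 1.4 mm lower than on the deck (1.5 mm expected). Heights sampled across its top agreed within about 0.2 mm. A plane fit gave 0.7° of tilt, which I put down to the side faces being in the mask.
- **Hood:** I swung it over from about 1.85 rad and pressed it down against a hard stop, with about 19 N at the end. Its outer face read flat, 101.6–102.2 mm above the bench, both before and after the key press. That matches the shut height within the roughly 0.7 mm the camera reads high.
- **Scan key:** It went down about 6 mm, at about 5 N near the end. It then stopped hard, rising to 14 N with no more travel.
- **Surroundings:** The pen, spare plates, plate cover and tube rack were found within about 5 mm of their first side-view positions. The detector missed the timer in the last side picture, but it shows there in its usual place. I did not measure its position again.
- **Final state:** The robot touched nothing at the end.

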